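# Weigh a customer's apple on the counter balance

## Robot

A 6-joint arm with a two-finger parallel gripper is mounted at the origin on a cart in front of the work surface, level with it; the furniture and walls round the work are solid. World frame = base frame: x ahead of the robot, y to its left, z up, the work surface at z = 0. Lengths are in m, angles in rad, forces in N, time in s.
With the tool pointing down it reaches from about 0.35 to 0.975 m from the base axis. Payload 4.9 kg.
Tool frame: the origin (TCP) lies at the very end of the fingers, on their centre line; the grasp point (between the pads) lies 19 mm behind it; z points along the fingers, y is the direction in which the jaws open and shut (so a half turn about z gives the same grasp; the last joint's range is limited). The gripper opens to 85 mm and grips with 20 to 120 N. Pads are 22 mm wide; open, the fingers measure 114 mm over their backs; the gripper's body (76 mm by 85 mm) begins 54 mm behind the grasp point. The pads swing forward as they close: fully open they stand 13 mm farther back than shut.
Start: joints at [-1.362, 0.053, 1.613, -0, 1.476, -0.119], TCP at [0.201, -0.592, 0.231] pointing down, gripper open.
Joint ranges: [-3.01, 3.01], [-1.01, 2.22], [0.06, 2.58], [-1.02, 4.17], [0.09, 2.62], [-3.14, 3.14]. Speed limits (rad/s): [2.57, 2.57, 3.14, 3.14, 3.14, 3.14].

## Interface

Orientations are given as a unit quaternion [w, x, y, z].
In Python, from rig import robot gives the robot as it stands. The module is installed in compiled form; this text tells all that it offers.
- The arm moves only by the tool arm_command, never from a script. Its argument "plan" is a list of rows, each a list of 2 entries, a list of its own where there are three numbers: the shift along the tool's x, y, z in cm, then the turn, a rotation vector about the tool's x, y, z in rad. A call has 1 to 20 rows; each row shifts and turns the commanded pose from where the row before left it, along the tool's axes as they then stand; what a row does not reach is not made up. A row lasts 1/12 s, in which the tool goes at most 41.7 mm and 7.16 degrees, less where a joint would pass 70% of its speed; a pose out of reach is approached as far as the arm can. A call with a gripper value outside its range is refused whole. "jaw" is the gripper command: -1 is fully open, 1 is shut, values between are in proportion, set as the call begins (left out, the last holds). The fingers move at their own pace and stop on an object; the grip force is fixed at half the most. Time passes only in rows, so rows that do not move let the fingers close. It gives the time, the measured TCP pose, the force and the opening at its end, in the units of the state.
- robot.sense(): the state, without advancing time (a new reading comes with each control period).
- robot.capture(name): name is "scene" or "top"; returns a dict with "frame" (384x512x3 uint8, red, green, blue), "depth" (384x512 float32, m along the optical axis (not along the pixel's ray), 0 where there is no reading), "fx", "fy", "cx", "cy" (pixels), "xyz" and "attitude" of the camera in the world. Camera axes: x right, y down, z forward; pixel columns grow to the right and rows downward; lengths in m; the calibration is good to about 2 mm. A picture is of the moment at which its call begins.
- robot.job_done(): hands the job in, once; it reports no verdict.
The state is a dict: "clock": time; "joint_pos": joint angles; "qd": joint speeds; "tau": joint torques, N m; "ee_pos": TCP position; "tool_rot": TCP orientation; "wrist_force": force on the tool from outside, world axes, zero at the start; "wrist_torque": the same for the moment, N m; "grip_width": opening from 0.0 (shut) to 1.0 (fully open).
Only numpy, scipy, OpenCV 4.12 (cv2) and the standard library are available. Lean on these libraries where they do the work, as an engineer would, in place of code of your own. Each camera call takes 0.05 s, during which the arm holds its last target. There are 200 camera calls.

## Task

The customer's apple lies in the dish of the counter balance: weigh it by standing check weights (red 120 g, blue 60 g, yellow 30 g) on the empty steel platform until the pointer comes to rest inside the green band. Set the weights down rather than dropping them, use nothing but these weights, and leave any you do not need standing upright on the counter; keep the apple in its dish and do not disturb the other things.

Things in the scene. Friction and masses are not known exactly. Their poses are not given: they have to be found in the camera images.
- pointer (a joint): Red 70 mm pointer on the balance's dial. rad; 0 = straight up-slope, level; + = leans to the steel platform (heavier), - = to the apple. Shows (load on platform minus apple) x 0.00417 rad/g (one dial mark, 0.125 rad, per 30 g) up to stops at +-0.5 (120 g); starts at -0.5. Green band: -0.09 to +0.09. Comes to rest about 1.5 s after a load is set down. Apple: 145 to 225 g, not told.
- platform_top (a point): Centre of the top of the empty flat steel platform, 220 mm along its x, 140 mm along its y, 6 mm thick. Always level; moves only up and down, 14 mm either way of its height at balance, 100 mm above the counter; starts at its top (114 mm). Softly sprung: 3 N pushes it to its lower stop. x, y along its edges (as scale's), z up.
- dish_floor (a point): Centre of the inside floor of the round aluminium dish (136 mm across the rim, 24 mm deep) with the apple, 260 mm to +y of the platform in the balance's frame; moves opposite to the platform.
- scale: Balance: white base 190 mm (x) by 400 mm (y), top 44 mm above the counter, fixed. The sloping white dial in its middle faces its -x (robot) side and rises to 135 mm. Origin on the counter under its centre; steel platform centre 130 mm to its -y, dish centre 130 mm to its +y.
- apple_center (a point): Centre of the red apple, 77 mm wide and 73 mm high, loose in the dish.
- weight_large_center (a point): RED 120 g weight, 64 mm in diameter: round plastic check weight, black stripe, 80 mm high in all; on top a round knob 30 mm in diameter that takes the top 24 mm, above a 10 mm high, 20 mm thick neck. The point lies on its axis half-way up, 40 mm above its foot; z up along the axis. Stands loose on the counter.
- weight_medium_center (a point): BLUE 60 g weight, 52 mm in diameter: round plastic check weight, black stripe, 80 mm high in all; on top a round knob 30 mm in diameter that takes the top 26 mm, above a 10 mm high, 20 mm thick neck. The point lies on its axis half-way up, 40 mm above its foot; z up along the axis. Stands loose on the counter.
- weight_small_center (a point): YELLOW 30 g weight, 40 mm in diameter: round plastic check weight, black stripe, 80 mm high in all; on top a round knob 30 mm in diameter that takes the top 28 mm, above a 10 mm high, 20 mm thick neck. The point lies on its axis half-way up, 40 mm above its foot; z up along the axis. Stands loose on the counter.
- yoghurt: Bystander: blue-white yoghurt tub, 72 mm wide, 72 mm high; origin under its centre.
- doughnut_a: Bystander: chocolate doughnut, 100 mm wide, 40 mm high; origin under its centre.
- tape: Bystander: roll of beige tape lying flat, 104 mm wide, 25 mm high; origin under its centre.
Mind the look-alikes: they are no part of the job. Leave any purple look-alike of the part that bears apple_center alone.

How it is judged:
By the outcome, as a careful person would: the job done as asked, in the order asked, and still so for the second after the job is handed in, with the robot touching nothing.
It also fails if it takes over 70 s, if anything falls off the work surface, if the arm or the gripper's body presses on something with over 40 N, if the wrist force passes 120 N, or if a joint passes its speed limit or range.

## Working session

There is one attempt and no reset: what is moved stays moved. The work goes in short steps, Python scripts to look and compute and a tool call to move; the robot and the scene stay as the last step left them, time stands still between calls to the robot, and variables do not carry over. Pictures are saved under pics/ and viewed, about 8 in all and at most 12, crops included, and the job is handed in when it is done.

Besides the shell and the picture viewer there is one more tool, called after "Emit:" by a JSON object that holds its "fn" and its "kwargs", one argument or row to a line. arm_command: Moves the arm, as the interface text tells. Its arguments: {"type":"object","properties":{"plan":{"type":"array","items":{"type":"array"}},"jaw":{"type":"number"}},"required":["plan"]}

```bash
mkdir -p pics
cat > h.py <<'E'
from rig import robot
import numpy as np, cv2
from scipy.spatial.transform import Rotation as R
def cap(n):
    c=robot.capture(n); q=c["attitude"]
    c["att"]=np.array(q); a=np.array(q,float)
    c["R"]=a if a.shape==(3,3) else R.from_quat(a,scalar_first=True).as_matrix()
    u,v=np.meshgrid(np.arange(512),np.arange(384)); d=c["depth"]
    P=np.stack([(u-c["cx"])/c["fx"]*d,(v-c["cy"])/c["fy"]*d,d],-1)
    c["P"]=P@c["R"].T+np.array(c["xyz"]); c["P"][d==0]=np.nan
    return c
def save(c,f): cv2.imwrite("pics/"+f,cv2.cvtColor(c["frame"],cv2.COLOR_RGB2BGR))
E
python3 - <<'E'
from h import *
s=robot.sense(); print(s["clock"],s["ee_pos"],s["tool_rot"],s["grip_width"])
ims=[]
for n in("scene","top"):
    c=cap(n); print(n,c["xyz"],c["att"],c["fx"],c["cx"],c["cy"]); save(c,n+"0.png")
    np.savez(n+"0.npz",P=c["P"],f=c["frame"],R=c["R"],t=c["xyz"],K=[c["fx"],c["fy"],c["cx"],c["cy"]])
E
```

```text
0.0 [ 0.20110417 -0.59111001  0.23004459] [-1.03770697e-03  9.86598568e-01  1.63163073e-01 -3.46411766e-05] 1.003302241886645
scene [ 0.67762807 -0.73235539  1.11166475] [-0.30979011  0.94072108  0.13242171 -0.03922274] 444.6554547423867 253.96022501144935 193.60093202959897
top [0.10450721 0.037837   1.46248904] [ 0.08881857 -0.61893574  0.7731606  -0.10607778] 406.29039141100895 257.2624202287401 191.0382892274766
```

View pics/scene0.png

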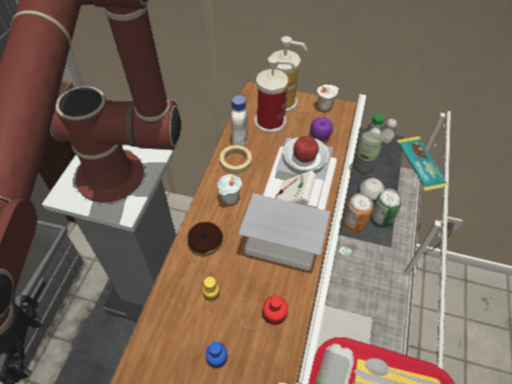

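View pics/top0.png

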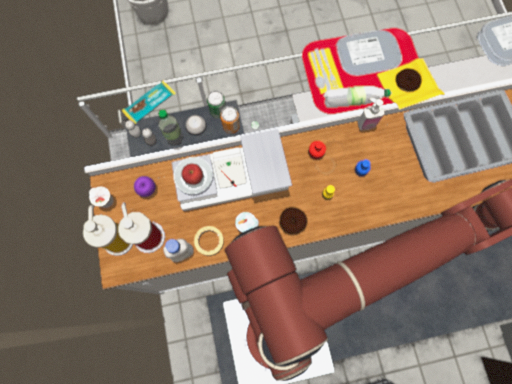

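The scene view shows yellow at (210,288), red at (275,310), blue at (216,353), and the steel platform at about (287,225). In the top view they are at (329,191), (317,149), (363,167) and (266,162), with the apple in its dish at (192,175).

```bash
cat > meas.py <<'E'
from h import *
# hue masks; knob = top slab of points; also two-view triangulation of the knob pixel centroids
boxes={"scene":{"yellow":(195,270,225,305),"red":(255,290,295,328),"blue":(200,336,235,372)},
"top":{"yellow":(318,180,340,204),"red":(303,136,332,164),"blue":(350,155,376,180)}}
hue={"yellow":(22,35),"red":(0,8),"blue":(105,125)}
rays={}
for n in boxes:
    z=np.load(n+"0.npz");P=z["P"];hs=cv2.cvtColor(z["f"],cv2.COLOR_RGB2HSV);K=z["K"]
    for k,(a,b,c,d) in boxes[n].items():
        m=np.zeros(P.shape[:2],bool);m[b:d,a:c]=1
        h=hs[...,0].astype(int); m&=((h>=hue[k][0])&(h<=hue[k][1])|((k=="red")&(h>172)))&(hs[...,1]>130)
        p=P[m]; zt=np.nanpercentile(p[:,2],97); s=m&(P[...,2]>zt-.008); q=P[s]
        v,u=np.argwhere(s).mean(0)
        r=z["R"]@[(u-K[2])/K[0],(v-K[3])/K[1],1]; rays.setdefault(k,[]).append((z["t"],r/np.linalg.norm(r)))
        print(n,k,m.sum(),"ztop %.3f"%zt,"knob",q.mean(0).round(4),s.sum(),"low",p[p[:,2]<.04].mean(0).round(3))
for k,((a,r),(b,s)) in rays.items():
    t=np.linalg.lstsq(np.c_[r,-s],b-a,rcond=None)[0]; x,y=a+t[0]*r,b+t[1]*s
    print(k,"triang",((x+y)/2).round(4),"gap %.4f"%np.linalg.norm(x-y))
for n,(a,b,c,d) in {"scene":(225,185,345,270),"top":(235,120,300,205)}.items():
    z=np.load(n+"0.npz");P=z["P"];m=np.zeros(P.shape[:2],bool);m[b:d,a:c]=1
    m&=(P[...,2]>.104)&(P[...,2]<.124)
    _,lab,st,_=cv2.connectedComponentsWithStats(m.astype(np.uint8)); i=1+st[1:,4].argmax(); q=P[lab==i]
    rc=cv2.minAreaRect(q[:,:2].astype(np.float32)*1000); print(n,"platform",rc,"z %.4f"%np.median(q[:,2]),len(q))
E
python3 meas.py
```

```text
scene yellow 259 ztop 0.082 knob [ 0.445  -0.2957  0.0795] 96 low [ 0.452 -0.306  0.03 ]
scene red 604 ztop 0.082 knob [ 0.6174 -0.2991  0.0797] 112 low [ 0.623 -0.315  0.024]
scene blue 394 ztop 0.082 knob [ 0.5108 -0.4465  0.0794] 125 low [ 0.521 -0.461  0.031]
top yellow 125 ztop 0.084 knob [ 0.4397 -0.2935  0.0802] 49 low [ 0.442 -0.289  0.028]
top red 256 ztop 0.083 knob [ 0.6132 -0.2975  0.0799] 48 low [ 0.607 -0.289  0.025]
top blue 161 ztop 0.084 knob [ 0.505  -0.4429  0.0812] 41 low [ 0.501 -0.431  0.034]
yellow triang [ 0.4425 -0.2942  0.0738] gap 0.0031
red triang [ 0.6161 -0.298   0.0752] gap 0.0026
blue triang [ 0.5086 -0.4453  0.0722] gap 0.0025
scene platform ((587.6871948242188, -48.33300018310547), (226.82102966308594, 219.6600341796875), 89.58643341064453) z 0.1141 3997
top platform ((585.24072265625, -90.8341293334961), (140.68453979492188, 221.1216583251953), 89.3814697265625) z 0.1142 2318
```

Emit:
{"fn": "arm_command", "kwargs": {
  "plan": [
    [[0,0,0],[0,0,0.11]],
    [[0,0,0],[0,0,0.11]],
    [[0,0,0],[0,0,0.108]],
    [[2.44,-1.72,0],[0,0,0]],
    [[2.44,-1.72,0],[0,0,0]],
    [[2.44,-1.72,0],[0,0,0]],
    [[2.44,-1.72,0],[0,0,0]],
    [[2.44,-1.72,0],[0,0,0]],
    [[2.44,-1.72,0],[0,0,0]],
    [[2.44,-1.72,0],[0,0,0]],
    [[2.44,-1.72,0],[0,0,0]],
    [[2.44,-1.72,0],[0,0,0]],
    [[2.44,-1.72,0],[0,0,0]],
    [[2.44,-1.72,0],[0,0,0]],
    [[2.44,-1.72,0],[0,0,0]],
    [[2.44,-1.72,0],[0,0,0]],
    [[2.44,-1.72,0],[0,0,0]],
    [[2.44,-1.72,0],[0,0,0]],
    [[2.44,-1.72,0],[0,0,0]],
    [[2.44,-1.72,0],[0,0,0]]
  ],
  "jaw": 0
}}

```text
clock: 1.77
ee_pos: [0.6169, -0.2982, 0.2305]
tool_rot: [-0.0, 1.0, -0.0, -0.001]
wrist_force: [-0.0, -0.9, 0.7]
grip_width: 0.496
```

Emit:
{"fn": "arm_command", "kwargs": {
  "plan": [
    [[0,0,2.5],[0,0,0]],
    [[0,0,2.5],[0,0,0]],
    [[0,0,2.5],[0,0,0]],
    [[0,0,2.5],[0,0,0]],
    [[0,0,2.5],[0,0,0]],
    [[0,0,2.5],[0,0,0]],
    [[0,0,1.5],[0,0,0]],
    [[0,0,0.9],[0,0,0]],
    [[0,0,0.4],[0,0,0]],
    [[0,0,0],[0,0,0]],
    [[0,0,0],[0,0,0]]
  ],
  "jaw": -0.3
}}

```text
clock: 2.68
ee_pos: [0.6169, -0.2999, 0.0548]
tool_rot: [0.001, 1.0, -0.0, 0.001]
wrist_force: [-0.0, -0.4, 0.2]
grip_width: 0.648
```

Emit:
{"fn": "arm_command", "kwargs": {
  "plan": [
    [[0,0,0],[0,0,0]],
    [[0,0,0],[0,0,0]],
    [[0,0,0],[0,0,0]],
    [[0,0,0],[0,0,0]],
    [[0,0,0],[0,0,0]],
    [[0,0,0],[0,0,0]],
    [[0,0,0],[0,0,0]],
    [[0,0,0],[0,0,0]]
  ],
  "jaw": 1
}}

```text
clock: 3.35
ee_pos: [0.6171, -0.3, 0.0553]
tool_rot: [0.001, 1.0, -0.0, 0.001]
wrist_force: [-0.6, 0.4, 5.6]
grip_width: 0.33
```

Emit:
{"fn": "arm_command", "kwargs": {
  "plan": [
    [[0,0,-1],[0,0,0]],
    [[0,0,-2],[0,0,0]],
    [[0,0,-2.5],[0,0,0]],
    [[0,0,-2.5],[0,0,0]],
    [[0,0,-2.5],[0,0,0]],
    [[0,0,-2.5],[0,0,0]],
    [[0,0,-1.5],[0,0,0]],
    [[0.1,-0.8,0],[0,0,0]],
    [[0.3,-2.1,0],[0,0,0]],
    [[0.4,-2.5,0],[0,0,0]],
    [[0.4,-2.5,0],[0,0,0]],
    [[0.4,-2.5,0],[0,0,0]],
    [[0.4,-2.5,0],[0,0,0]],
    [[0.4,-2.5,0],[0,0,0]],
    [[0.4,-2.5,0],[0,0,0]],
    [[0.3,-1.8,0],[0,0,0]],
    [[0.2,-1,0],[0,0,0]],
    [[0,-0.3,0],[0,0,0]],
    [[0,0,0],[0,0,0]],
    [[0,0,0],[0,0,0]]
  ]
}}

```text
clock: 5.02
ee_pos: [0.6487, -0.09, 0.1976]
tool_rot: [0.0, 1.0, -0.0, -0.001]
wrist_force: [-0.3, -0.7, -1.6]
grip_width: 0.329
```

Run:
```python
from h import *
c=cap("scene"); save(c,"s1.png")
im=cv2.cvtColor(c["frame"],cv2.COLOR_RGB2BGR)[120:300,200:370]; cv2.imwrite("pics/s1c.png",cv2.resize(im,None,fx=3,fy=3,interpolation=cv2.INTER_CUBIC))
s=robot.sense(); print(s["ee_pos"],s["wrist_force"],s["grip_width"])
h=cv2.cvtColor(c["frame"],cv2.COLOR_RGB2HSV).astype(int);P=c["P"]
m=((h[...,0]<8)|(h[...,0]>172))&(h[...,1]>150)&(P[...,1]<-.03)&(P[...,2]>.1)&(P[...,2]<.24)
q=P[m]
print(len(q),"red z range",np.nanpercentile(q[:,2],[2,98]),"mean",q.mean(0))
```

```text
[ 0.64881207 -0.09033422  0.19783637] [-0.46477769  1.03539016 -2.01910272] 0.33259081944522056
362 red z range [0.15316007 0.19254938] mean [ 0.65122271 -0.10685411  0.18047985]
```

View pics/s1c.png

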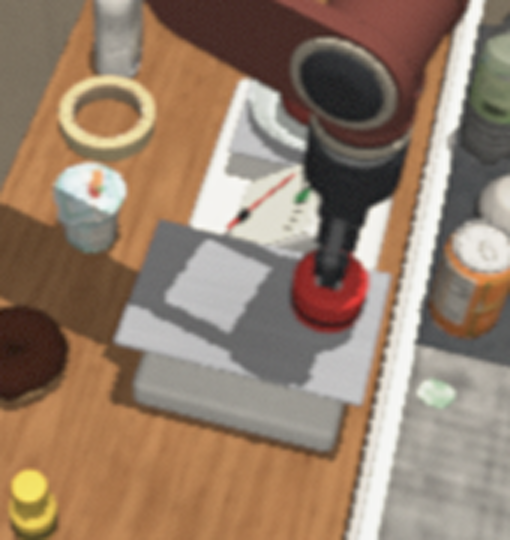

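The red weight hangs upright over the platform's far right (crop 330,290), its foot about 28 mm above the top. I'll lower it slowly and release.

Emit:
{"fn": "arm_command", "kwargs": {
  "plan": [
    [[0,0,1],[0,0,0]],
    [[0,0,1],[0,0,0]],
    [[0,0,0.4],[0,0,0]],
    [[0,0,0.15],[0,0,0]],
    [[0,0,0.15],[0,0,0]],
    [[0,0,0.15],[0,0,0]],
    [[0,0,0.15],[0,0,0]],
    [[0,0,0.15],[0,0,0]],
    [[0,0,0],[0,0,0]],
    [[0,0,0],[0,0,0]],
    [[0,0,0],[0,0,0]]
  ]
}}

```text
clock: 5.98
ee_pos: [0.6493, -0.0895, 0.1672]
tool_rot: [0.0, 1.0, -0.0, 0.0]
wrist_force: [0.4, 0.3, 0.1]
grip_width: 0.331
```

Emit:
{"fn": "arm_command", "kwargs": {
  "plan": [
    [[0,0,0],[0,0,0]],
    [[0,0,0],[0,0,0]],
    [[0,0,0],[0,0,0]],
    [[0,0,0],[0,0,0]],
    [[0,0,0],[0,0,0]],
    [[0,0,0],[0,0,0]]
  ],
  "jaw": -0.1
}}

```text
clock: 6.48
ee_pos: [0.6492, -0.0893, 0.1669]
tool_rot: [-0.0, 1.0, -0.0, 0.0]
wrist_force: [0.4, -0.2, 0.1]
grip_width: 0.556
```

Emit:
{"fn": "arm_command", "kwargs": {
  "plan": [
    [[0,0,-0.5],[0,0,0]],
    [[0,0,-1.5],[0,0,0]],
    [[0,0,-2.5],[0,0,0]],
    [[0,0,-2.5],[0,0,0]],
    [[0,0,-1],[0,0,0]],
    [[-1,2.5,0],[0,0,0]],
    [[-1,2.5,0],[0,0,0]],
    [[-1,2.5,0],[0,0,0]],
    [[-1,2.5,0],[0,0,0]],
    [[-1,2.5,0],[0,0,0]],
    [[-1,2.5,0],[0,0,0]],
    [[-1,2.5,0],[0,0,0]],
    [[-1,2.6,0],[0,0,0]],
    [[-1,2.6,0],[0,0,0]],
    [[-1,2.6,0],[0,0,0]],
    [[-1,2.6,0],[0,0,0]],
    [[-1,2.6,0],[0,0,0]],
    [[-1,2.6,0],[0,0,0]],
    [[-1.1,2.6,0],[0,0,0]]
  ],
  "jaw": -0.3
}}

```text
clock: 8.07
ee_pos: [0.5075, -0.4476, 0.2474]
tool_rot: [0.0, 1.0, -0.0, 0.0]
wrist_force: [-0.4, 0.2, -0.4]
grip_width: 0.65
```

```bash
cat > dial.py <<'E'
from h import *
import sys
t=sys.argv[1]; o=[]
for n,(a,b,w,hh) in {"scene":(225,120,120,140),"top":(165,120,130,95)}.items():
    c=cap(n); im=cv2.cvtColor(c["frame"],cv2.COLOR_RGB2BGR)[b:b+hh,a:a+w]; o.append(cv2.resize(im,(380,int(380*hh/w)),interpolation=cv2.INTER_CUBIC))
    P=c["P"];m=(abs(P[...,0]-.57)<.085)&(abs(P[...,1]+.09)<.06)&(P[...,2]>.075)&(P[...,2]<.12); print(n,"platform z %.4f"%np.median(P[...,2][m]))
    np.savez(f"{n}_{t}.npz",P=P,f=c["frame"])
h=max(i.shape[0] for i in o); o=[cv2.copyMakeBorder(i,0,h-i.shape[0],0,0,cv2.BORDER_CONSTANT) for i in o]
cv2.imwrite(f"pics/d{t}.png",np.hstack(o)); s=robot.sense(); print(s["clock"],s["ee_pos"],s["grip_width"])
E
python3 dial.py 1
```

```text
scene platform z 0.1084
top platform z 0.1085
8.1667 [ 0.50615456 -0.44986221  0.2471152 ] 0.6453742262185377
```

View pics/d1.png

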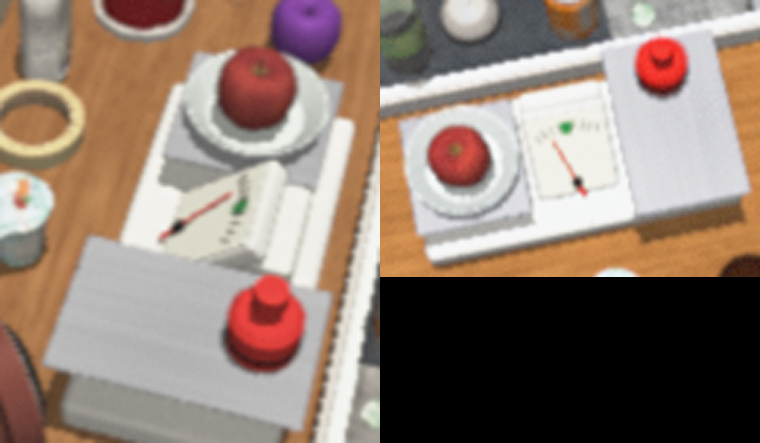

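The red weight stands on the platform. The pointer leans to the apple, and a platform height of 108.4 mm puts the apple at about 190 g, so I'll add blue (180 g).

Emit:
{"fn": "arm_command", "kwargs": {
  "plan": [
    [[0.2,-0.4,2.5],[0,0,0]],
    [[0,0,2.5],[0,0,0]],
    [[0,0,2.5],[0,0,0]],
    [[0,0,2.5],[0,0,0]],
    [[0,0,2.5],[0,0,0]],
    [[0,0,2.5],[0,0,0]],
    [[0,0,2.2],[0,0,0]],
    [[0,0,1.3],[0,0,0]],
    [[0,0,0.7],[0,0,0]],
    [[0,0,0],[0,0,0]],
    [[0,0,0],[0,0,0]]
  ]
}}

```text
clock: 9.08
ee_pos: [0.5106, -0.4427, 0.0558]
tool_rot: [0.0, 1.0, -0.0, 0.0]
wrist_force: [0.5, 0.0, 0.5]
grip_width: 0.65
```

Emit:
{"fn": "arm_command", "kwargs": {
  "plan": [
    [[0,0,0],[0,0,0]],
    [[0,0,0],[0,0,0]],
    [[0,0,0],[0,0,0]],
    [[0,0,0],[0,0,0]],
    [[0,0,0],[0,0,0]],
    [[0,0,0],[0,0,0]],
    [[0,0,0],[0,0,0]],
    [[0,0,0],[0,0,0]]
  ],
  "jaw": 1
}}

```text
clock: 9.75
ee_pos: [0.5111, -0.4434, 0.0571]
tool_rot: [0.001, 1.0, -0.0, 0.001]
wrist_force: [-1.2, -0.1, 5.7]
grip_width: 0.327
```

Emit:
{"fn": "arm_command", "kwargs": {
  "plan": [
    [[0,0,-1],[0,0,0]],
    [[0,0,-2],[0,0,0]],
    [[0,0,-2.5],[0,0,0]],
    [[0,0,-2.5],[0,0,0]],
    [[0,0,-2.5],[0,0,0]],
    [[0,0,-2.5],[0,0,0]],
    [[0,0,-1.5],[0,0,0]],
    [[0.2,-1,0],[0,0,0]],
    [[0.3,-2,0],[0,0,0]],
    [[0.5,-3,0],[0,0,0]],
    [[0.5,-3,0],[0,0,0]],
    [[0.6,-3.6,0],[0,0,0]],
    [[0.6,-3.6,0],[0,0,0]],
    [[0.6,-3.6,0],[0,0,0]],
    [[0.6,-3.6,0],[0,0,0]],
    [[0.6,-3.6,0],[0,0,0]],
    [[0.5,-3.2,0],[0,0,0]],
    [[0.4,-2.4,0],[0,0,0]],
    [[0.3,-1.8,0],[0,0,0]],
    [[0.2,-0.9,0],[0,0,0]]
  ]
}}

```text
clock: 11.42
ee_pos: [0.568, -0.0862, 0.1975]
tool_rot: [-0.001, 1.0, 0.001, -0.002]
wrist_force: [-0.0, 0.5, 0.1]
grip_width: 0.335
```

Emit:
{"fn": "arm_command", "kwargs": {
  "plan": [
    [[0,0,0],[0,0,0]],
    [[0,0,0],[0,0,0]]
  ]
}}

```text
clock: 11.58
ee_pos: [0.5685, -0.0892, 0.1986]
tool_rot: [0.0, 1.0, 0.0, -0.001]
wrist_force: [-0.3, -0.4, -0.2]
grip_width: 0.328
```

Emit:
{"fn": "arm_command", "kwargs": {
  "plan": [
    [[0,0,1],[0,0,0]],
    [[0,0,1.2],[0,0,0]],
    [[0,0,0.8],[0,0,0]],
    [[0,0,0.2],[0,0,0]],
    [[0,0,0.15],[0,0,0]],
    [[0,0,0.15],[0,0,0]],
    [[0,0,0.15],[0,0,0]],
    [[0,0,0.15],[0,0,0]],
    [[0,0,0.1],[0,0,0]],
    [[0,0,0.1],[0,0,0]],
    [[0,0,0],[0,0,0]],
    [[0,0,0],[0,0,0]],
    [[0,0,0],[0,0,0]],
    [[0,0,0],[0,0,0]]
  ]
}}

```text
clock: 12.75
ee_pos: [0.5692, -0.0894, 0.16]
tool_rot: [0.0, 1.0, -0.0, 0.0]
wrist_force: [-0.1, 0.5, -0.0]
grip_width: 0.332
```

Emit:
{"fn": "arm_command", "kwargs": {
  "plan": [
    [[0,0,0],[0,0,0]],
    [[0,0,0],[0,0,0]],
    [[0,0,0],[0,0,0]],
    [[0,0,0],[0,0,0]],
    [[0,0,0],[0,0,0]],
    [[0,0,0],[0,0,0]]
  ],
  "jaw": -0.1
}}

```text
clock: 13.25
ee_pos: [0.5691, -0.0894, 0.1598]
tool_rot: [0.0, 1.0, -0.0, 0.0]
wrist_force: [0.4, -0.7, 0.6]
grip_width: 0.55
```

Emit:
{"fn": "arm_command", "kwargs": {
  "plan": [
    [[0,0,-0.5],[0,0,0]],
    [[0,0,-1.5],[0,0,0]],
    [[0,0,-2.5],[0,0,0]],
    [[0,0,-2.5],[0,0,0]],
    [[0,0,-2],[0,0,0]],
    [[-1,2.5,0],[0,0,0]],
    [[-1,2.5,0],[0,0,0]],
    [[-1,2.5,0],[0,0,0]],
    [[-1,2.5,0],[0,0,0]],
    [[-1,2.5,0],[0,0,0]],
    [[-1,2.5,0],[0,0,0]],
    [[-1,2.5,0],[0,0,0]],
    [[-1,2.5,0],[0,0,0]],
    [[-1,2.5,0],[0,0,0]],
    [[-1,2.5,0],[0,0,0]],
    [[0,0,0],[0,0,0]],
    [[0,0,0],[0,0,0]],
    [[0,0,0],[0,0,0]],
    [[0,0,0],[0,0,0]],
    [[0,0,0],[0,0,0]]
  ]
}}

```text
clock: 14.92
ee_pos: [0.4696, -0.3384, 0.2499]
tool_rot: [-0.0, 1.0, 0.001, 0.0]
wrist_force: [-0.4, -0.9, -0.4]
grip_width: 0.553
```

Emit:
{"fn": "arm_command", "kwargs": {
  "plan": [
    [[0,0,0],[0,0,0]],
    [[0,0,0],[0,0,0]],
    [[0,0,0],[0,0,0]],
    [[0,0,0],[0,0,0]],
    [[0,0,0],[0,0,0]],
    [[0,0,0],[0,0,0]],
    [[0,0,0],[0,0,0]],
    [[0,0,0],[0,0,0]],
    [[0,0,0],[0,0,0]],
    [[0,0,0],[0,0,0]]
  ]
}}

```text
clock: 15.75
ee_pos: [0.4691, -0.3394, 0.2498]
tool_rot: [-0.0, 1.0, -0.0, -0.0]
wrist_force: [-0.2, 0.1, 0.5]
grip_width: 0.549
```

```bash
python3 dial.py 2
```

```text
scene platform z 0.1016
top platform z 0.1017
15.85 [ 0.46904182 -0.33939484  0.24980128] 0.5518410472043821
```

View pics/d2.png

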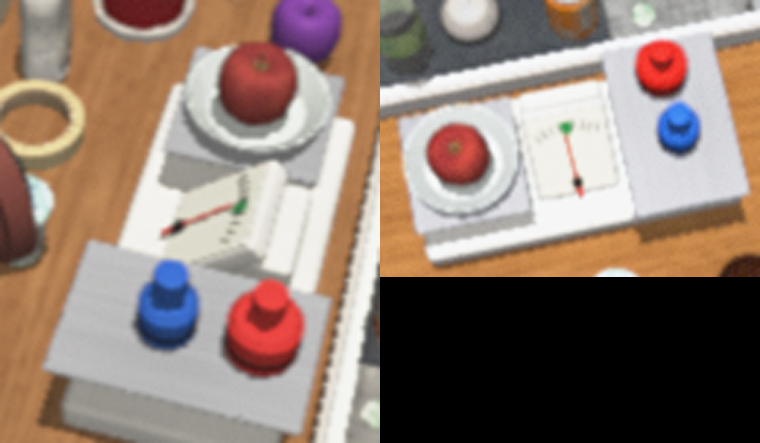

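Both weights stand upright and the pointer's tip touches the green mark. Before handing in, I'll take a numeric reading of the pointer angle and check that nothing is still moving.

```bash
cat > ang.py <<'E'
from h import *
def show(t,P,f,n):
    h=cv2.cvtColor(f,cv2.COLOR_RGB2HSV).astype(int)
    reg=(abs(P[...,1]-.038)<.045)&(abs(P[...,0]-.56)<.11)&(P[...,2]>.05)&(P[...,2]<.145)
    m=reg&((h[...,0]<10)|(h[...,0]>170))&(h[...,1]>90); q=P[m]
    g=reg&(h[...,0]>45)&(h[...,0]<85)&(h[...,1]>80); G=P[g]
    pl=P[reg&(h[...,1]<60)&(h[...,2]>140)&(P[...,2]>.06)]
    c=q.mean(0); d=np.linalg.svd(q-c)[2][0]; d*=np.sign(d[0])
    sl=np.hypot(d[0],d[2]); print(n,t,len(q),"angle(+ to -y) %.3f"%np.arctan2(-d[1],sl),"z plat %.4f"%np.median(P[(abs(P[...,0]-.51)<.02)&(abs(P[...,1]+.09)<.05)][:,2]),"green y",G[:,1].mean().round(4) if len(G) else None)
for n in("scene","top"):
    for t in("0","_1","_2"):
        z=np.load(f"{n}{t}.npz"); show(t,z["P"],z["f"],n)
    c=cap(n); show("now",c["P"],c["frame"],n)
E
python3 ang.py
```

```text
scene 0 17 angle(+ to -y) -0.564 z plat 0.1136 green y 0.0372
scene _1 13 angle(+ to -y) -0.362 z plat 0.1079 green y 0.0385
scene _2 15 angle(+ to -y) -0.036 z plat 0.1010 green y 0.0379
scene now 15 angle(+ to -y) -0.046 z plat 0.1011 green y 0.0375
top 0 10 angle(+ to -y) -0.487 z plat 0.1131 green y 0.0398
top _1 8 angle(+ to -y) -0.236 z plat 0.1073 green y 0.0398
top _2 7 angle(+ to -y) 0.073 z plat 0.1011 green y 0.04
top now 7 angle(+ to -y) 0.036 z plat 0.1007 green y 0.04
```

```bash
python3 -c "
from rig import robot
s=robot.sense(); print(s['clock'],s['ee_pos'],s['wrist_force']); robot.job_done()"
```

```text
15.95 [ 0.4690461  -0.33938511  0.24980016] [0.44548592 0.74938745 0.34591157]
the job is handed in; nothing more can be done
```

I weighed the apple with the red (120 g) and blue (60 g) weights set down upright on the steel platform, and handed the job in at about 16 s of the 70 s. I left the yellow weight standing on the counter and did not touch the apple or the other things.

- **After red alone:** the platform rested at about 108.4 mm, which put the apple at about 192 g, so I added blue for 180 g.
- **After red and blue:** the platform rested at 101.0 to 101.7 mm, which corresponds to a pointer angle of about -0.04 to -0.06 rad, inside the ±0.09 band. The last image shows the pointer tip on the green mark, and repeat readings showed nothing moving.
- **A check that disagreed:** reading the pointer's angle directly from the images was coarse, with only 7 to 15 pixels to work from. The scene view gave about -0.04 rad and the top view +0.04 to +0.07 rad. They disagree in sign, but both lie inside the band.

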